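# Seat a dish on the kitchen scale and tap it onto the line

## Task

Set the round white dish ready for weighing on the kitchen scale, pushing it with closed fingers and never gripping or lifting it. First slide it away from you against the sprung back rail and press it home there for a second, about 6 N more than it takes to slide it; then tap it from the left along the rail until its centre is about a centimetre past the index line, and tap it back from the right, and again from either side as needed, until its centre stands on the line with the dish still against the rail. Be gentle (never more than 15 N on the dish), leave the jars, bottles and mug where they are, and finish clear of everything.

Things in the scene. Friction and masses are not known exactly. Their poses are not given: they have to be found in the camera images.
- scale: kitchen scale, white housing 260 mm wide (its y), 176 mm deep (its x), fixed. Origin: centre of its underside. Its x points away from the robot to the back rail, y to the left, z up; turned up to 0.2 rad. A display lip, 20 mm high, reaches 121 mm to the near side. On rubber mounts it carries a steel platform, 170 x 250 mm, its top 36 mm above the origin, with the rail on it
- platform (a joint): sideways shift (m) of the floating platform along the scale's y, + left, 0 at rest. It gives 1.7 mm per newton, at most 10 mm, and springs back when let go. A dish pushed sideways first travels with the platform, slips on it once the push overcomes friction, and goes back with the platform when let go, so it ends short of where it was pushed
- mark (a point): middle of the thin black index line on the platform, at its top; axes as the scale's. The line runs along x and up over the rail. The rail (rail_c0): a steel bar along y, 240 mm long, 8 mm thick, 32 mm high. It is adjustable: its near face stands 64 to 78 mm beyond this point (not reported: feel for it) and yields 0.2 mm per newton; over 12 N on it is too much. Line and rail move with the platform
- dish: straight-sided round white ceramic dish, open, 100 mm across, 34 mm tall, bottom 20 mm thick, 0.45 to 0.75 kg. Origin: centre of its underside; z up. Starts 28 to 55 mm left of the line, 8 to 50 mm clear of the rail; slides at 2 to 5.5 N. Push low, upright fingertips 5 to 10 mm above the platform, with next to no vertical force: pressed down, even by rubbing, it jams
- short_jar: short round spice jar, white cap, 40 mm across, 71 mm tall; a bystander. Origin: centre of its underside
- dark_jar: short round spice jar, black cap, 37 mm across, 84 mm tall; a bystander. Origin: centre of its underside
- slim_jar: slim round spice jar, white cap, 34 mm across, 89 mm tall; a bystander. Origin: centre of its underside
- mug: white mug with handle, 82 mm across, 94 mm tall; a bystander. Origin: centre of its underside
- amber_bottle: slim amber bottle, 44 mm across, 198 mm tall; a bystander. Origin: centre of its underside
- oil_bottle: slim pale bottle, 40 mm across, 146 mm tall; a bystander. Origin: centre of its underside
Mind the look-alikes: they are no part of the job. There is more than one size of the dish; the job needs the larger.

How it is judged:
By the outcome, as a careful person would: the job done as asked, in the order asked, and still so for the second after the job is handed in, with the robot touching nothing.
It also fails if it takes over 72 s, if anything falls off the work surface, if the arm or the gripper's body presses on something with over 40 N, if the wrist force passes 120 N, or if a joint passes its speed limit or range.

## Robot

A 7-joint arm with a two-finger parallel gripper is mounted at the origin on a cart in front of the work surface, level with it; the furniture and walls round the work are solid. World frame = base frame: x ahead of the robot, y to its left, z up, the work surface at z = 0. Lengths are in m, angles in degrees, forces in N, time in s.
With the tool pointing down it reaches from about 0.4 to 0.85 m from the base axis. Payload 6.9 kg.
Tool frame: the origin (TCP) lies midway between the tips of the shut fingers; the grasp point (between the pads) lies 19 mm behind it (tcp_to_grasp is the distance from the TCP to the grasp point, in m); x points along the fingers, z is the direction in which the jaws open and shut, and the axes are right-handed (so a half turn about x gives the same grasp; the last joint's range is limited). The gripper opens to 85 mm and grips with 20 to 120 N. Pads are 22 mm wide; open, the fingers measure 114 mm over their backs; the gripper's body (76 mm by 85 mm) begins 54 mm behind the grasp point. The pads swing forward as they close: fully open they stand 13 mm farther back than shut.
Start: joints at [73.883, 29.078, -13.613, 85.955, 7.202, 65.827, -8.869], TCP at [0.236, -0.579, 0.231] pointing down, gripper open.
Joint ranges: [-176.47, 176.47], [-13.61, 117.27], [-81.72, 77.17], [0.22, 143.17], [-87.28, 267.28], [10, 112.55], [-165.47, 165.47]. Speed limits (degrees/s): [136.94, 136.94, 180, 180, 180, 180, 180].

## Interface

Orientations are given as [roll, pitch, yaw] about the fixed x, y, z axes, in that order (R = Rz(yaw) Ry(pitch) Rx(roll)).
In Python, from plant import sense, read_camera, finish_job, tcp_to_grasp gives the robot as it stands. The module is installed in compiled form; this text tells all that it offers.
- The arm moves only by the shell command python3 -m jog 'ROWS' [OPENING] [FORCE]. ROWS is JSON, a list of rows, each an object with "travel": the shift along the tool's x, y, z in m, a list of three; "yaw": the turn about the tool's x in degrees. In form: [{"travel": [dx, dy, dz], "yaw": yaw}, ...]. A call has 1 to 5 rows; each row is the pose to reach, as a shift and turn from the pose commanded when the call began, along the tool's axes at that moment; what a row does not reach only later rows make up. A row lasts 1/12 s, in which the tool goes at most 41.7 mm and 7.16 degrees, less where a joint would pass 70% of its speed; a pose out of reach is approached as far as the arm can. A call with a gripper value outside its range is refused whole. OPENING is the closure in counts, from 0 (fully open) to 255 (shut), set as the call begins (- or left out, the last holds). The fingers move at their own pace and stop on an object; FORCE is the grip in N (left out, the last holds). Time passes only in rows, so rows that repeat a pose let the fingers close. It gives the time, the measured TCP pose, the force and the opening at its end, in the units of the state.
- sense(): the state, without advancing time (a new reading comes with each control period).
- read_camera(name): name is "side" or "top" or "wrist"; returns a dict with "pixels" (384x512x3 uint8, red, green, blue), "fx", "fy", "cx", "cy" (pixels), "T" (4x4, takes a point from camera to world coordinates). Camera axes: x right, y down, z forward; pixel columns grow to the right and rows downward; lengths in m; the calibration is good to about 2 mm. A picture is of the moment at which its call begins. There is no depth.
- finish_job(): hands the job in, once; it reports no verdict.
The state is a dict: "t": time; "qpos": joint angles; "qvel": joint speeds; "joint_torque": joint torques, N m; "ee_pos": TCP position; "tcp_rot": TCP orientation; "contact_force": force on the tool from outside, world axes, zero at the start; "wrist_torque": the same for the moment, N m; "opening": opening from 0.0 (shut) to 1.0 (fully open).
Only numpy, scipy, OpenCV 4.12 (cv2) and the standard library are available. Lean on these libraries where they do the work, as an engineer would, in place of code of your own. Each camera call takes 0.05 s, during which the arm holds its last target. There are 200 camera calls.

## Working session

There is one attempt and no reset: what is moved stays moved. The work goes in short steps, Python scripts to look and compute and a shell command to move; the robot and the scene stay as the last step left them, time stands still between calls to the robot, and variables do not carry over. Pictures are saved under pics/ and viewed, on a budget of 10 in all, crops included, one or two more only if the job needs it, and the job is handed in when it is done.

```bash
mkdir -p pics; python3 - <<'E'
from plant import sense, read_camera, tcp_to_grasp
import cv2, numpy as np
s=sense()
for k in ("t","ee_pos","tcp_rot","contact_force","opening"): print(k,s[k])
for n in ("top","side"):
    c=read_camera(n); print(n,c["fx"],c["fy"],c["cx"],c["cy"],np.round(c["T"],4).tolist())
    cv2.imwrite(f"pics/{n}0.png",c["pixels"][:,:,::-1])
E
```

```text
t 0.0
ee_pos [ 0.23551459 -0.57837482  0.23043562]
tcp_rot [-179.09560528   89.89666292  113.06901928]
contact_force [ 0.04076578  0.00773017 -0.5607454 ]
opening 1.0015327120882918
top 428.50954935376615 428.50954935376615 252.4126711176952 188.83133219929454 [[-0.0402, -0.9731, 0.227, 0.2826], [-0.9992, 0.0406, -0.0031, 0.1029], [-0.0062, -0.227, -0.9739, 1.339], [0.0, 0.0, 0.0, 1.0]]
side 437.30903543941696 437.30903543941696 254.84056489173884 191.4890508535371 [[0.9734, 0.12, -0.195, 0.8277], [0.2282, -0.4399, 0.8686, -0.9662], [0.0184, -0.89, -0.4556, 0.6238], [0.0, 0.0, 0.0, 1.0]]
```

View pics/top0.png

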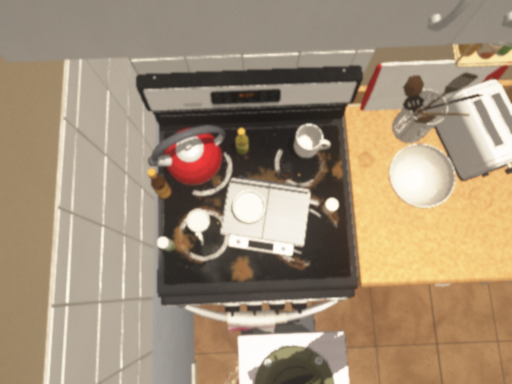

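View pics/side0.png

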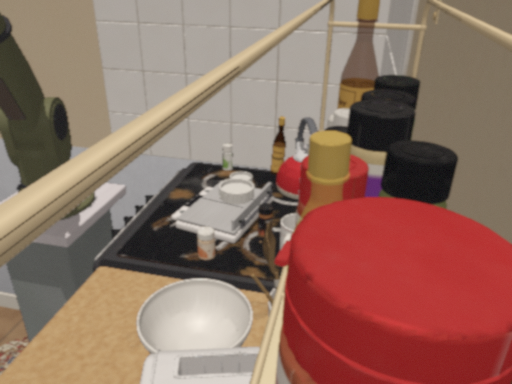

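```bash
python3 - <<'E'
import cv2
a=cv2.imread("pics/top0.png")[160:275,140:350]
b=cv2.imread("pics/side0.png")[130:270,160:310]
a=cv2.resize(a,(798,437),interpolation=cv2.INTER_CUBIC)
cv2.imwrite("pics/c1.png",a)
E
```

```text
(no output)
```

View pics/c1.png

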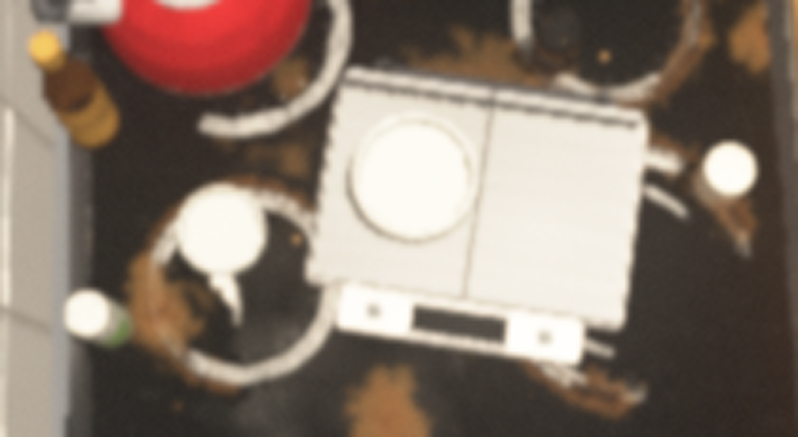

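The top view shows three things that could be mistaken for the dish. The round dish on the scale is at pixel (248,207), about 33 px across, or roughly 100 mm. A smaller white dish with a handle shape is on the left burner at (198,220), about 23 px or 70 mm. There is also a large bowl on the counter at (421,176) and the mug at (308,140). I choose the dish on the scale, and the crop confirms it sits left of the black index line.

```bash
cat > h.py <<'E'
import numpy as np, cv2
from plant import sense, read_camera
from scipy.spatial.transform import Rotation as R
def ray(c,uv,z):
    T=np.array(c["T"]); d=T[:3,:3]@np.array([(uv[0]-c["cx"])/c["fx"],(uv[1]-c["cy"])/c["fy"],1]); o=T[:3,3]
    return (o+d*(z-o[2])/d[2])[:2]
def rel(p):  # world xy shift/offset -> tool axes travel
    s=sense(); return R.from_euler("xyz",s["tcp_rot"],degrees=True).as_matrix().T@(np.array(p)-s["ee_pos"])
E
python3 - <<'E'
from h import *
c=read_camera("top"); f=lambda x,y:(x/3.8+140-.4,y/3.8+160-.4)
q=lambda n,x,y,z: print(n,np.round(ray(c,f(x,y),z),4)) 
q("dish",412,178,.070)
a=ray(c,f(465,297),.036); b=ray(c,f(489,115),.036); print("line",a,b,"yaw",np.degrees(np.arctan2(*(b-a)[::-1])))
q("railL",348,70,.068);q("railR",643,115,.068)
q("nearL",310,280,.036);q("nearR",625,325,.036)
q("short jar",730,168,.07);q("mini dish",222,228,.02)
s=sense();print(np.round(R.from_euler("xyz",s["tcp_rot"],degrees=True).as_matrix(),3).tolist())
g=cv2.cvtColor(c["pixels"],6)
E
```

```text
dish [0.5245 0.1142]
line [0.43247948 0.07580438] [0.58097333 0.04935204] yaw -10.100582005101659
railL [0.6156 0.1624]
railR [ 0.5685 -0.0725]
nearL [0.4512 0.1995]
nearR [ 0.405  -0.0505]
short jar [ 0.5222 -0.138 ]
mini dish [0.4989 0.2717]
[[-0.001, 0.926, 0.377], [0.001, 0.377, -0.926], [-1.0, -0.0, -0.001]]
```

```bash
python3 -m jog '[{"travel":[0,0.012,-0.015],"yaw":4},{"travel":[0,0.035,-0.045],"yaw":10},{"travel":[0,0.058,-0.075],"yaw":17},{"travel":[0,0.082,-0.104],"yaw":24},{"travel":[0,0.105,-0.134],"yaw":31}]' 255 40
python3 -c "
from h import *; print(np.round(rel([.441,.130,.20]),4))"
```

```text
t: 0.57
ee_pos: [0.2827, -0.4133, 0.231]
tcp_rot: [178.5, 90.0, 79.3]
contact_force: [2.0, -0.0, -0.5]
opening: 0.297
[ 0.0313  0.0694 -0.5617]
```

```bash
python3 -m jog '[{"travel":[0,0.005,-0.036]},{"travel":[0,0.01,-0.072]},{"travel":[0,0.014,-0.108]},{"travel":[0,0.018,-0.144]},{"travel":[0,0.022,-0.18]}]' | tail -4
python3 -m jog '[{"travel":[0.006,0.005,-0.036]},{"travel":[0.012,0.01,-0.072]},{"travel":[0.018,0.014,-0.108]},{"travel":[0.024,0.018,-0.144]},{"travel":[0.03,0.022,-0.18]}]' | tail -4
python3 -c "
from h import *; print(np.round(rel([.441,.130,.20]),4),sense()['ee_pos'],R.from_euler('xyz',sense()['tcp_rot'],degrees=True).as_matrix()[:2,1:])"
```

```text
[ 0.0313  0.0694 -0.5617] [ 0.28265074 -0.41333442  0.23095625] [[ 0.98711585 -0.16000711]
 [-0.16000715 -0.98711566]]$[0]: bad value
$[0]: bad value
```

```bash
python3 -m jog '[{"travel":[0,0.005,-0.036],"yaw":0},{"travel":[0,0.01,-0.072],"yaw":0},{"travel":[0,0.014,-0.108],"yaw":0},{"travel":[0,0.018,-0.144],"yaw":0},{"travel":[0,0.022,-0.18],"yaw":1.5}]' | tail -4
python3 -m jog '[{"travel":[0.006,0.005,-0.036],"yaw":0},{"travel":[0.012,0.01,-0.072],"yaw":0},{"travel":[0.018,0.014,-0.108],"yaw":0},{"travel":[0.024,0.018,-0.144],"yaw":0},{"travel":[0.03,0.022,-0.18],"yaw":0}]' | tail -4
python3 -c "
from h import *; print(np.round(rel([.441,.130,.20]),4),sense()['ee_pos'],R.from_euler('xyz',sense()['tcp_rot'],degrees=True).as_matrix()[:2,1:])"
```

```text
ee_pos: [0.3318, -0.2388, 0.2313]
tcp_rot: [5.2, 90.0, -95.1]
contact_force: [0.6, 0.3, -0.2]
opening: 0.0
ee_pos: [0.3858, -0.0658, 0.2012]
tcp_rot: [73.5, 90.0, -26.9]
contact_force: [-0.2, -0.6, -0.2]
opening: 0.001
[ 0.0011  0.0191 -0.2026] [ 0.38580075 -0.06583357  0.20115541] [[ 0.98370964 -0.17976427]
 [-0.17976421 -0.98370971]]
```

```bash
python3 -m jog '[{"travel":[0,0.004,-0.038],"yaw":0},{"travel":[0,0.008,-0.078],"yaw":0},{"travel":[0,0.012,-0.118],"yaw":0},{"travel":[0,0.016,-0.158],"yaw":0},{"travel":[0,0.019,-0.195],"yaw":0}]' | tail -4
python3 -m jog '[{"travel":[0.01,0,0],"yaw":0},{"travel":[0.02,0,0],"yaw":0}]' | tail -4
python3 - <<'E'
from h import *
print(np.round(rel([.441,.130,.20]),4),sense()['ee_pos'])
for n in ("wrist","top"):
    c=read_camera(n); cv2.imwrite(f"pics/{n}1.png",c["pixels"][:,:,::-1]); print(np.round(c["T"],3).tolist(),c["fx"])
    np.save(f"pics/{n}1.npy",c,allow_pickle=True)
E
```

```text
ee_pos: [0.4397, 0.1233, 0.2013]
tcp_rot: [145.3, 90.0, 45.0]
contact_force: [1.4, -0.0, -0.0]
opening: -0.0
ee_pos: [0.4399, 0.124, 0.1812]
tcp_rot: [153.1, 89.9, 53.1]
contact_force: [-1.2, -0.9, 1.2]
opening: -0.004
[-0.0188  0.     -0.0061] [0.43991939 0.12401252 0.18122311]
[[-0.175, -0.941, -0.288, 0.514], [-0.985, 0.167, 0.054, 0.111], [-0.002, 0.293, -0.956, 0.325], [0.0, 0.0, 0.0, 1.0]] 310.09614587102607
[[-0.04, -0.973, 0.227, 0.283], [-0.999, 0.041, -0.003, 0.103], [-0.006, -0.227, -0.974, 1.339], [0.0, 0.0, 0.0, 1.0]] 428.50954935376615
```

View pics/wrist1.png

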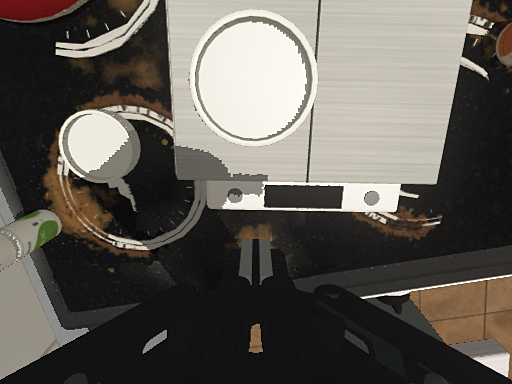

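The wrist view shows the dish rim centred near (254,78) and spanning columns 190–318. The index line runs from (317,0) to (308,180), and the platform's near edge runs from (176,179) to (437,184). The shut fingertips are at (256,242).

```bash
python3 - <<'E'
from h import *
c=np.load("pics/wrist1.npy",allow_pickle=True).item()
g=cv2.cvtColor(c["pixels"],cv2.COLOR_RGB2GRAY).astype(float)
L=[]
for r in list(range(4,20,3))+list(range(150,178,3)):
    seg=g[r,300:326]; k=int(np.argmin(seg)); L.append(ray(c,(300+k,r),.036))
L=np.array(L); vx,vy,x0,y0=cv2.fitLine(L.astype(np.float32),cv2.DIST_HUBER,0,.001,.001).ravel()
if vx<0: vx,vy=-vx,-vy
yaw=np.arctan2(vy,vx); print("line yaw",np.degrees(yaw),x0,y0)
e=np.degrees
a,b=ray(c,(176,179),.036),ray(c,(437,184),.036); d=a-b; print("edge yaw",e(np.arctan2(-d[0],d[1])),np.linalg.norm(d),a,b)
P=[ray(c,p,.070) for p in [(190,80),(318,74),(254,10),(256,146)]]
for p in P: print(p)
D=(P[0]+P[1])/2, (P[2]+P[3])/2; print(D, np.linalg.norm(P[0]-P[1]),np.linalg.norm(P[2]-P[3]))
ctr=np.array([D[1][0],D[0][1]])
ex=np.array([np.cos(yaw),np.sin(yaw)]); ey=np.array([-ex[1],ex[0]])
print("dish lat rel line",(ctr-[x0,y0])@ey, "near edge->dish centre",(ctr-a)@ex)
s=ctr-ex*.085; print("start",s, rel([*s,.043]))
E
```

```text
line yaw -11.138583 0.5135552 0.060081832
edge yaw -11.191301088878554 0.25058600641251644 [0.45772414 0.19875499] [ 0.40908905 -0.04706603]
[0.53873992 0.15821747]
[0.52572798 0.06060979]
[0.57697708 0.1012362 ]
[0.4799241  0.11697465]
(array([0.53223395, 0.10941363]), array([0.52845059, 0.10910542])) 0.09847115458680425 0.09832080118553731
dish lat rel line 0.051280051527186024 near edge->dish centre 0.08665336843912293
start [0.44505175 0.12583416] [ 0.13694023  0.00608269 -0.00598339]
```

```bash
python3 -m jog '[{"travel":[0.035,0.003,-0.003],"yaw":0.7},{"travel":[0.07,0.006,-0.006],"yaw":0.7},{"travel":[0.1,0.006,-0.006],"yaw":0.7},{"travel":[0.12,0.006,-0.006],"yaw":0.7},{"travel":[0.136,0.006,-0.006],"yaw":0.7}]' | tail -4
python3 -m jog '[{"travel":[0,0.004,0],"yaw":0},{"travel":[0,0.007,0],"yaw":0},{"travel":[0,0.01,0],"yaw":0},{"travel":[0,0.012,0],"yaw":0}]' | tail -4
cat > st.py <<'E'
from h import *
y=np.radians(-11.15); ex=np.array([np.cos(y),np.sin(y)]); ey=np.array([-ex[1],ex[0]])
s=sense(); p=np.array(s["ee_pos"]); f=np.array(s["contact_force"]); o=p[:2]-[.5136,.0601]
M=R.from_euler("xyz",s["tcp_rot"],degrees=True).as_matrix()
print("t %.2f x' %.1f y' %.1f z %.1f  F' %.1f %.1f %.1f yaw %.2f"%(s["t"],o@ex*1e3,o@ey*1e3,p[2]*1e3,f[:2]@ex,f[:2]@ey,f[2],np.degrees(np.arctan2(M[1,1],M[0,1]))))
E
python3 st.py;python3 -m jog '[{"travel":[0,0,0],"yaw":0},{"travel":[0,0,0],"yaw":0}]' | tail -4; python3 st.py
```

```text
ee_pos: [0.446, 0.1249, 0.0439]
tcp_rot: [-56.9, 89.9, -158.0]
contact_force: [-0.6, 0.1, -0.3]
opening: -0.002
ee_pos: [0.4598, 0.1234, 0.0466]
tcp_rot: [114.6, 89.8, 13.5]
contact_force: [0.4, -0.1, 0.9]
opening: -0.003
t 2.83 x' -65.0 y' 51.7 z 46.6  F' 0.4 0.0 0.9 yaw -11.09
ee_pos: [0.4589, 0.1233, 0.0462]
tcp_rot: [114.3, 89.9, 13.2]
contact_force: [-0.1, -0.0, 0.3]
opening: 0.004
t 3.00 x' -65.9 y' 51.5 z 46.2  F' -0.1 -0.1 0.3 yaw -11.08
```

```bash
python3 -m jog '[{"travel":[0.001,0.001,0],"yaw":0},{"travel":[0.002,0.002,0],"yaw":0},{"travel":[0.0025,0.003,0],"yaw":0},{"travel":[0.0025,0.004,0],"yaw":0},{"travel":[0.0025,0.005,0],"yaw":0}]' >/dev/null; python3 st.py
python3 -m jog '[{"travel":[0,0.001,0],"yaw":0},{"travel":[0,0.002,0],"yaw":0},{"travel":[0,0.003,0],"yaw":0},{"travel":[0,0.004,0],"yaw":0}]' >/dev/null; python3 st.py
python3 -m jog '[{"travel":[0,0.001,0],"yaw":0},{"travel":[0,0.002,0],"yaw":0},{"travel":[0,0.003,0],"yaw":0},{"travel":[0,0.004,0],"yaw":0}]' >/dev/null; python3 st.py
```

```text
t 3.42 x' -61.5 y' 51.5 z 42.7  F' -0.4 0.5 -0.6 yaw -11.03
t 3.75 x' -57.5 y' 51.5 z 42.8  F' -0.1 -0.0 -0.4 yaw -11.04
t 4.08 x' -54.4 y' 51.4 z 42.7  F' -4.1 -0.3 2.4 yaw -11.01
```

```bash
python3 -m jog '[{"travel":[-0.0002,0.001,0],"yaw":0},{"travel":[-0.0005,0.002,0],"yaw":0},{"travel":[-0.0005,0.003,0],"yaw":0}]' >/dev/null; python3 st.py
python3 -m jog '[{"travel":[0,0.001,0],"yaw":0},{"travel":[0,0.002,0],"yaw":0},{"travel":[0,0.003,0],"yaw":0}]' >/dev/null; python3 st.py
```

```text
t 4.33 x' -50.4 y' 51.4 z 43.2  F' -2.1 -0.6 -1.3 yaw -11.05
t 4.58 x' -47.4 y' 51.4 z 43.2  F' -1.4 0.8 -1.9 yaw -11.05
```

```bash
for i in 1 2 3; do python3 -m jog '[{"travel":[0,0.0007,0],"yaw":0},{"travel":[0,0.0014,0],"yaw":0},{"travel":[0,0.002,0],"yaw":0}]' >/dev/null; python3 st.py; done
```

```text
t 4.83 x' -45.5 y' 51.5 z 43.3  F' -2.5 -0.2 -2.2 yaw -11.05
t 5.08 x' -43.5 y' 51.5 z 43.3  F' -2.6 -0.6 -1.6 yaw -11.04
t 5.33 x' -41.5 y' 51.5 z 43.3  F' -2.2 -0.9 -2.7 yaw -11.03
```

```bash
for i in 1 2 3; do python3 -m jog '[{"travel":[0.0001,0.0004,0],"yaw":0},{"travel":[0.0001,0.0008,0],"yaw":0},{"travel":[0.0001,0.0012,0],"yaw":0}]' >/dev/null; python3 st.py; done
```

```text
t 5.58 x' -40.4 y' 51.5 z 43.2  F' -2.5 -0.7 0.1 yaw -11.03
t 5.83 x' -39.3 y' 51.6 z 43.2  F' -3.1 0.3 0.8 yaw -11.03
t 6.08 x' -38.1 y' 51.6 z 43.1  F' -4.7 -0.6 3.9 yaw -11.03
```

```bash
for i in 1 2 3; do python3 -m jog '[{"travel":[-0.00012,0.0004,0],"yaw":0},{"travel":[-0.00012,0.0008,0],"yaw":0},{"travel":[-0.00012,0.0012,0],"yaw":0}]' >/dev/null; python3 st.py; done
```

```text
t 6.33 x' -36.7 y' 51.5 z 43.1  F' -4.6 -0.1 2.3 yaw -11.04
t 6.58 x' -36.1 y' 51.4 z 43.1  F' -5.5 0.2 2.3 yaw -11.03
t 6.83 x' -35.7 y' 51.3 z 43.1  F' -7.9 0.6 4.4 yaw -11.02
```

```bash
python3 -m jog '[{"travel":[-0.0002,0,0],"yaw":0},{"travel":[-0.0004,0,0],"yaw":0},{"travel":[-0.0004,0,0],"yaw":0}]' >/dev/null; python3 st.py; python3 -m jog '[{"travel":[0,0.0002,0],"yaw":0},{"travel":[0,0.0004,0],"yaw":0}]' >/dev/null; python3 st.py
```

```text
t 7.08 x' -35.5 y' 51.1 z 43.3  F' -6.0 -0.2 -0.6 yaw -11.03
t 7.25 x' -35.5 y' 51.1 z 43.2  F' -7.0 0.3 1.2 yaw -11.02
```

```bash
python3 -m jog '[{"travel":[-0.0001,0.0003,0],"yaw":0},{"travel":[-0.0001,0.0006,0],"yaw":0},{"travel":[-0.0001,0.0006,0],"yaw":0}]' >/dev/null; python3 st.py; python3 -m jog '[{"travel":[-0.0001,0.0001,0],"yaw":0},{"travel":[-0.0001,0.0001,0],"yaw":0}]' >/dev/null; python3 st.py
```

```text
t 7.50 x' -35.2 y' 51.1 z 43.2  F' -7.9 -0.1 0.5 yaw -11.01
t 7.67 x' -35.2 y' 51.0 z 43.3  F' -7.5 -0.1 -0.1 yaw -11.01
```

```bash
python3 -m jog '[{"travel":[0,0.0004,0],"yaw":0},{"travel":[0,0.0008,0],"yaw":0},{"travel":[0,0.0008,0],"yaw":0}]' >/dev/null; python3 st.py; for i in 1 2 3; do python3 -m jog '[{"travel":[0,0,0],"yaw":0},{"travel":[0,0,0],"yaw":0},{"travel":[0,0,0],"yaw":0},{"travel":[0,0,0],"yaw":0},{"travel":[0,0,0],"yaw":0}]' >/dev/null; python3 st.py;done
```

```text
t 7.92 x' -34.9 y' 51.0 z 43.2  F' -9.2 -0.1 1.8 yaw -10.99
t 8.33 x' -34.9 y' 51.0 z 43.3  F' -10.2 1.0 1.5 yaw -11.00
t 8.75 x' -34.9 y' 51.0 z 43.2  F' -9.2 0.2 0.1 yaw -10.99
t 9.17 x' -34.9 y' 51.0 z 43.3  F' -9.3 0.3 1.5 yaw -10.99
```

```bash
python3 -m jog '[{"travel":[0,-0.001,0],"yaw":0},{"travel":[0,-0.002,0],"yaw":0},{"travel":[0,-0.003,0],"yaw":0},{"travel":[0,-0.008,0],"yaw":0},{"travel":[0,-0.016,0],"yaw":0}]' >/dev/null; python3 st.py
python3 -m jog '[{"travel":[-0.01,-0.01,-0.01],"yaw":0},{"travel":[-0.035,-0.015,-0.03],"yaw":0},{"travel":[-0.07,-0.02,-0.05],"yaw":0},{"travel":[-0.1,-0.02,-0.06],"yaw":0},{"travel":[-0.1,-0.02,-0.06],"yaw":0}]' >/dev/null; python3 st.py
python3 - <<'E'
from h import *
c=read_camera("wrist"); cv2.imwrite("pics/w2.png",c["pixels"][:,:,::-1]); np.save("pics/w2.npy",c,allow_pickle=True)
E
```

```text
t 9.58 x' -46.9 y' 51.9 z 44.3  F' 0.3 -0.1 -0.3 yaw -11.11
t 10.00 x' -67.7 y' 117.8 z 150.6  F' 1.0 0.7 -0.2 yaw -10.78
```

View pics/w2.png

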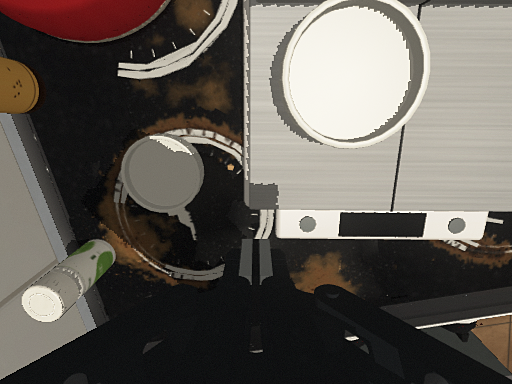

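The wrist view shows the dish near (357,72), up at the rail. The index line runs from (418,0) to (394,208), the kettle's edge crosses (165,5) to (110,40), and the small decoy dish is at (162,172).

```bash
python3 - <<'E'
from h import *
y=np.radians(-11.15); ex=np.array([np.cos(y),np.sin(y)]); ey=np.array([-ex[1],ex[0]])
c=np.load("pics/w2.npy",allow_pickle=True).item()
f=lambda u,z:np.round([(ray(c,u,z)-[.5136,.0601])@ex*1e3,(ray(c,u,z)-[.5136,.0601])@ey*1e3],1)
for z in (.04,.1): print("kettle",[f(u,z) for u in ((165,5),(110,40),(50,38))])
print("line",f((418,1),.036),f((404,120),.036),f((394,206),.036))
print("dish L,R,near",f((285,75),.07),f((430,72),.07),f((350,148),.07))
print("handle top cam"); c=read_camera("top")
for z in (.1,.15): print([f(u,z) for u in ((222,150),(224,130),(196,186),(222,165))])
E
```

```text
kettle [array([ 75.2, 185.4]), array([ 52. , 228.5]), array([ 53.2, 273.3])]
kettle [array([ 59.1, 169.4]), array([ 41.3, 202.3]), array([ 42.2, 236.6])]
line [79.5  1.2] [-4.9 -0.6] [-78.1  -2.3]
dish L,R,near [25.7 99.3] [28.1  1.9] [-23.2  50.9]
handle top cam
[array([154.7, 159.1]), array([219.1, 163.9]), array([ 32.2, 216.5]), array([108., 151.])]
[array([139. , 152.5]), array([200.8, 157.2]), array([ 21.4, 207.7]), array([ 94.2, 144.8])]
```

```bash
python3 -m jog '[{"travel":[0.035,0.02,-0.003],"yaw":0},{"travel":[0.065,0.038,-0.006],"yaw":0},{"travel":[0.09,0.053,-0.006],"yaw":0},{"travel":[0.105,0.055,-0.006],"yaw":0},{"travel":[0.1068,0.055,-0.006],"yaw":0}]' >/dev/null; python3 st.py
python3 -m jog '[{"travel":[0,0.006,0],"yaw":0},{"travel":[0,0.016,0],"yaw":0},{"travel":[0,0.027,0],"yaw":0},{"travel":[0,0.036,0],"yaw":0},{"travel":[0,0.039,0],"yaw":0}]' >/dev/null; python3 st.py; python3 -m jog '[{"travel":[0,0,0],"yaw":0},{"travel":[0,0,0],"yaw":0}]' >/dev/null; python3 st.py
```

```text
t 10.52 x' -13.1 y' 117.8 z 36.0  F' 4.2 -2.0 10.0 yaw -11.09
t 10.93 x' 27.1 y' 116.9 z 36.7  F' 0.6 -0.3 -0.5 yaw -11.14
t 11.10 x' 25.0 y' 117.4 z 36.8  F' -0.7 0.2 0.4 yaw -11.06
```

```bash
python3 -m jog '[{"travel":[-0.003,0,0],"yaw":0},{"travel":[-0.006,0.0006,0],"yaw":0},{"travel":[-0.006,0.0006,0],"yaw":0},{"travel":[-0.006,0.0006,0],"yaw":0}]' >/dev/null; python3 st.py
python3 - <<'E'
from h import *
c=read_camera("wrist"); cv2.imwrite("pics/w3.png",c["pixels"][:,:,::-1]); np.save("pics/w3.npy",c,allow_pickle=True)
E
```

```text
t 11.43 x' 26.0 y' 117.8 z 43.6  F' 0.5 -0.5 -0.5 yaw -11.03
```

View pics/w3.png

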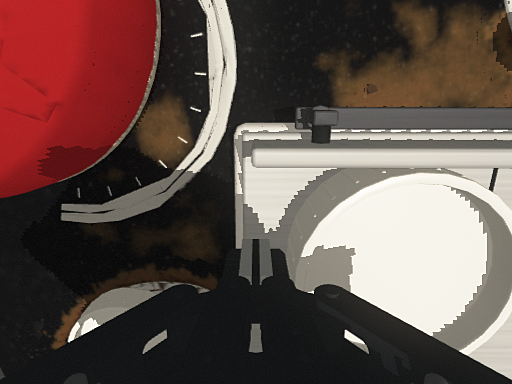

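The view shows the shut fingers at (258,250), just left of the dish edge at about (295,250). The dish rim's back is at row ~168, level with the rail, and the kettle is well clear.

```bash
for i in 1 2 3; do python3 -m jog '[{"travel":[0,0,0.001],"yaw":0},{"travel":[0,0,0.002],"yaw":0},{"travel":[0,0,0.003],"yaw":0},{"travel":[0,0,0.004],"yaw":0}]' >/dev/null; python3 st.py; done
```

```text
t 11.82 x' 25.9 y' 113.9 z 43.2  F' -1.9 1.7 0.0 yaw -11.03
t 12.15 x' 25.9 y' 110.2 z 43.2  F' -0.8 3.8 -0.4 yaw -11.01
t 12.48 x' 26.1 y' 105.6 z 43.2  F' -1.3 3.3 0.0 yaw -11.04
```

```bash
for i in 1 2 3 4 5; do python3 -m jog '[{"travel":[0,0,0.002],"yaw":0},{"travel":[0,0.0001,0.004],"yaw":0},{"travel":[0,0.0001,0.006],"yaw":0},{"travel":[0,0.0001,0.008],"yaw":0},{"travel":[0,0.0001,0.01],"yaw":0}]' >/dev/null; python3 st.py; done
```

```text
t 12.90 x' 26.3 y' 95.3 z 43.2  F' 0.3 2.3 0.2 yaw -11.05
t 13.32 x' 26.3 y' 85.4 z 43.2  F' -0.9 3.1 0.6 yaw -11.04
t 13.73 x' 26.4 y' 75.5 z 43.2  F' -0.1 3.5 -0.0 yaw -11.03
t 14.15 x' 26.5 y' 65.4 z 43.2  F' 0.4 3.7 0.6 yaw -11.04
t 14.57 x' 26.6 y' 55.4 z 43.1  F' 0.2 2.6 -0.0 yaw -11.04
```

```bash
for i in 1 2; do python3 -m jog '[{"travel":[0,0,0.001],"yaw":0},{"travel":[0,0,0.002],"yaw":0},{"travel":[0,0,0.003],"yaw":0},{"travel":[0,0,0.004],"yaw":0}]' >/dev/null; python3 st.py; done
for i in 1 2 3; do python3 -m jog '[{"travel":[0,0,-0.001],"yaw":0},{"travel":[0,0,-0.002],"yaw":0},{"travel":[0,0,-0.003],"yaw":0},{"travel":[0,0,-0.004],"yaw":0}]' >/dev/null; python3 st.py; done
python3 - <<'E'
from h import *
c=read_camera("wrist"); cv2.imwrite("pics/w4.png",c["pixels"][:,:,::-1]); np.save("pics/w4.npy",c,allow_pickle=True)
c=read_camera("top"); np.save("pics/t4.npy",c,allow_pickle=True)
E
```

```text
t 14.90 x' 26.6 y' 51.6 z 43.2  F' 0.2 3.0 0.6 yaw -11.03
t 15.23 x' 26.6 y' 47.6 z 43.2  F' -0.3 3.9 -0.1 yaw -11.03
t 15.57 x' 26.6 y' 51.3 z 43.1  F' -0.1 1.1 1.1 yaw -11.05
t 15.90 x' 26.5 y' 55.3 z 43.0  F' 0.4 -0.5 0.8 yaw -11.06
t 16.23 x' 26.6 y' 59.7 z 43.1  F' 0.5 -0.3 -0.4 yaw -11.04
```

View pics/w4.png

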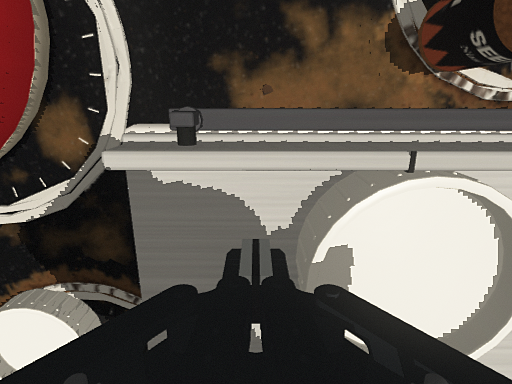

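The view shows the index line on the rail at (412,160) and the dish rim's back at row ~170, against the rail. The dish centre is at about (405,260). Next I lift and look squarely from above.

```bash
python3 -m jog '[{"travel":[-0.025,0,0],"yaw":0},{"travel":[-0.06,-0.003,0.005],"yaw":0},{"travel":[-0.09,-0.015,0.023],"yaw":0},{"travel":[-0.11,-0.03,0.045],"yaw":0},{"travel":[-0.12,-0.04,0.065],"yaw":0}]' >/dev/null
python3 -m jog '[{"travel":[0,-0.01,0.004],"yaw":0},{"travel":[0,-0.02,0.004],"yaw":0},{"travel":[0,-0.02,0.004],"yaw":0},{"travel":[0,-0.02,0.004],"yaw":0}]' >/dev/null; python3 st.py
cat > m.py <<'E'
import sys; from h import *; from scipy.optimize import least_squares
from h import read_camera
y=np.radians(-11.15); ex=np.array([np.cos(y),np.sin(y)]); ey=np.array([-ex[1],ex[0]])
def meas(c,name=None):
    f=lambda u,z:np.array([(ray(c,u,z)-[.5136,.0601])@ex*1e3,(ray(c,u,z)-[.5136,.0601])@ey*1e3])
    im=c["pixels"]; g=cv2.cvtColor(im,cv2.COLOR_RGB2GRAY); hsv=cv2.cvtColor(im,cv2.COLOR_RGB2HSV)
    m=((g>228)).astype(np.uint8)
    n,lab,st,ct=cv2.connectedComponentsWithStats(m)
    k=[i for i in np.argsort(-st[1:,4])[:3]+1]
    for i in k: print("blob",st[i],ct[i].round())
    return f,g,m
if __name__=="__main__":
    c=read_camera("wrist"); nm=sys.argv[1]; cv2.imwrite(f"pics/{nm}.png",c["pixels"][:,:,::-1]); np.save(f"pics/{nm}.npy",c,allow_pickle=True); meas(c)
E
python3 m.py w5
```

```text
t 17.08 x' -33.5 y' -8.8 z 163.1  F' 0.8 0.2 -0.1 yaw -10.97
blob [ 203   63  112  116 9911] [258. 120.]
blob [ 194   53  132  136 1524] [266. 108.]
blob [ 287  238   57   23 1072] [314. 249.]
```

View pics/w5.png

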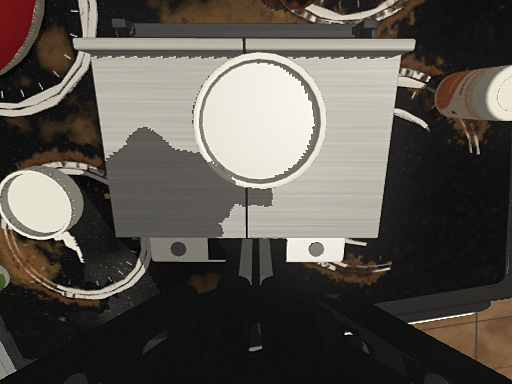

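The view shows the dish rim centred at (260,121), the line at (244,45) on the rail and at (247,210) near the front. The dish is clearly right of the line and its back touches the rail.

```bash
cat > n.py <<'E'
import sys
from m import *
c=np.load(f"pics/{sys.argv[1]}.npy",allow_pickle=True).item(); f,g,m=meas(c)
# rim blob: whose bbox is about the dish; outer hull -> plane z=.07 -> circle fit
n,lab,st,ct=cv2.connectedComponentsWithStats(m)
big=max(range(1,n),key=lambda i:st[i,2]*st[i,3]*(st[i,2]<170)*(st[i,3]<170))
ys,xs=np.where(lab==big); h=cv2.convexHull(np.c_[xs,ys].astype(np.int32))[:,0]
P=np.array([f(p,.070) for p in h]); 
r=least_squares(lambda q:np.hypot(*(P-q[:2]).T)-q[2],[*P.mean(0),50],loss="soft_l1").x; print("dish x' y' r",r.round(1))
def dark(r,lo,hi):
    s=255-g[r,lo:hi].astype(float); s-=np.median(s); s[s<15]=0; return lo+(s@np.arange(hi-lo))/s.sum() if s.sum() else np.nan
lo,hi=int(sys.argv[2]),int(sys.argv[3])
A=np.array([f((dark(k,lo,hi),k),.036) for k in range(int(sys.argv[4]),int(sys.argv[5]))]); 
B=np.array([f((dark(k,lo,hi),k),.068) for k in range(int(sys.argv[6]),int(sys.argv[7]))])
a=np.nanmedian(A,0);b=np.nanmedian(B,0); print("line near",a.round(1),"rail",b.round(1))
ln=a[1]+(b[1]-a[1])*(r[0]-a[0])/(b[0]-a[0]); print("dish - line: %.2f mm"%(r[1]-ln))
E
python3 n.py w5 235 257 192 230 41 48; grep -n . /dev/null; python3 - <<'E'
import numpy as np
c=np.load("pics/w5.npy",allow_pickle=True).item()["pixels"]; print(c[210,238:256,1],c[45,236:252,1])
E
```

```text
blob [ 203   63  112  116 9911] [258. 120.]
blob [ 194   53  132  136 1524] [266. 108.]
blob [ 287  238   57   23 1072] [314. 249.]
dish x' y' r [ 25.6 -11.6  48.7]
line near [-54.7   0.1] rail [80.3 -0. ]
dish - line: -11.63 mm
[181 184 183 183 184 185 185 132   7  78 202 188 186 184 186 186 187 186] [181 180 180 180 181 186 179  27  45 104 195 180 182 180 180 180]
```

```bash
python3 -m jog '[{"travel":[0,0.01,0.018],"yaw":0},{"travel":[0,0.025,0.036],"yaw":0},{"travel":[0,0.04,0.055],"yaw":0},{"travel":[0,0.055,0.07],"yaw":0},{"travel":[0,0.0595,0.078],"yaw":0}]' >/dev/null
python3 -m jog '[{"travel":[0.02,0,0],"yaw":0},{"travel":[0.05,0,0],"yaw":0},{"travel":[0.08,0,0],"yaw":0},{"travel":[0.09,0,0],"yaw":0},{"travel":[0.09,0,0],"yaw":0}]' >/dev/null;  python3 st.py; python3 -m jog '[{"travel":[0,0,0],"yaw":0},{"travel":[0,0,0],"yaw":0}]' >/dev/null; python3 st.py
```

```text
t 17.97 x' 24.6 y' -86.8 z 70.6  F' -0.2 0.6 -0.0 yaw -10.96
t 18.13 x' 27.3 y' -86.6 z 74.4  F' 0.4 -0.4 1.0 yaw -11.00
```

```bash
python3 -m jog '[{"travel":[0.01,-0.0005,0],"yaw":0},{"travel":[0.02,-0.001,0],"yaw":0},{"travel":[0.028,-0.001,0],"yaw":0},{"travel":[0.03,-0.001,0],"yaw":0},{"travel":[0.03,-0.001,0],"yaw":0}]' >/dev/null;  python3 st.py
python3 -m jog '[{"travel":[0.0005,0,-0.002],"yaw":0},{"travel":[0.001,0,-0.004],"yaw":0},{"travel":[0.001,0,-0.006],"yaw":0}]' >/dev/null;  python3 st.py;  python3 -m jog '[{"travel":[0,0,-0.001],"yaw":0},{"travel":[0,0,-0.002],"yaw":0},{"travel":[0,0,-0.003],"yaw":0}]' >/dev/null;  python3 st.py
```

```text
t 18.55 x' 24.8 y' -87.5 z 42.3  F' -0.1 -0.6 -0.6 yaw -11.03
t 18.80 x' 25.6 y' -81.0 z 42.3  F' 0.9 -0.6 -0.4 yaw -11.04
t 19.05 x' 25.5 y' -78.2 z 42.3  F' 0.6 0.4 0.4 yaw -11.03
```

```bash
for i in 1 2 3 4 5; do python3 -m jog '[{"travel":[-0.00005,0,-0.001],"yaw":0},{"travel":[-0.0001,0,-0.002],"yaw":0},{"travel":[-0.0001,0.0001,-0.003],"yaw":0}]' >/dev/null;  python3 st.py; done
```

```text
t 19.30 x' 25.4 y' -75.4 z 42.3  F' -0.0 -0.1 0.4 yaw -11.05
t 19.55 x' 25.4 y' -72.8 z 42.3  F' -2.0 -2.4 0.2 yaw -11.06
t 19.80 x' 25.5 y' -69.8 z 42.3  F' -0.2 -2.7 -0.9 yaw -11.06
t 20.05 x' 25.7 y' -66.3 z 42.5  F' -0.1 -2.6 -0.9 yaw -11.04
t 20.30 x' 25.8 y' -63.2 z 42.6  F' 0.0 -1.8 -2.3 yaw -11.03
```

```bash
python3 -m jog '[{"travel":[0.0001,0,-0.001],"yaw":0},{"travel":[0.0002,0,-0.002],"yaw":0},{"travel":[0.0002,0,-0.002],"yaw":0}]' >/dev/null;  python3 st.py; for i in 1 2 3; do python3 -m jog '[{"travel":[0,0,0.001],"yaw":0},{"travel":[0,0,0.002],"yaw":0},{"travel":[0,0,0.003],"yaw":0},{"travel":[0,0,0.004],"yaw":0}]' >/dev/null;  python3 st.py; done
python3 -m jog '[{"travel":[-0.02,0,0.002],"yaw":0},{"travel":[-0.05,-0.003,0],"yaw":0},{"travel":[-0.085,-0.02,-0.02],"yaw":0},{"travel":[-0.11,-0.04,-0.04],"yaw":0},{"travel":[-0.12,-0.05,-0.05],"yaw":0}]' >/dev/null;python3 -m jog '[{"travel":[0,-0.01,-0.013],"yaw":0},{"travel":[0,-0.01,-0.013],"yaw":0},{"travel":[0,-0.01,-0.013],"yaw":0},{"travel":[0,-0.01,-0.013],"yaw":0}]' >/dev/null; python3 st.py; python3 m.py w6; python3 n.py w6 235 265 192 230 41 48
```

```text
t 20.55 x' 25.9 y' -61.2 z 42.5  F' -0.0 -2.3 0.7 yaw -11.03
t 20.88 x' 25.9 y' -65.2 z 42.5  F' -0.9 -0.6 -0.0 yaw -11.03
t 21.22 x' 26.0 y' -69.2 z 42.5  F' -0.5 0.0 -0.9 yaw -11.03
t 21.55 x' 25.9 y' -73.5 z 42.5  F' -0.2 -0.5 0.3 yaw -11.04
t 22.30 x' -34.0 y' -11.5 z 161.8  F' 0.4 -0.3 -0.6 yaw -11.07
blob [ 187   62  112  116 9247] [246. 117.]
blob [ 178   51  132  138 1424] [251. 104.]
blob [ 285  238   57   23 1056] [312. 249.]
blob [ 187   62  112  116 9247] [246. 117.]
blob [ 178   51  132  138 1424] [251. 104.]
blob [ 285  238   57   23 1056] [312. 249.]
dish x' y' r [25.7 -2.2 48.7]
line near [-54.8   0.1] rail [79.5  0. ]
dish - line: -2.22 mm
```

```bash
python3 - <<'E'
import numpy as np,cv2
a=cv2.imread("pics/w6.png"); g=a[:,:,1]
for r in (100,110,120,130): print(r,g[r,168:190],g[r,302:322])
cv2.imwrite("pics/c6.png",cv2.resize(a[30:240,150:340],None,fx=2.8,fy=2.8,interpolation=cv2.INTER_NEAREST))
E
```

```text
100 [188 189 188 189 189 188 189 189 190 188 195 222 226 232 240 241 218 115
 124 124 131 200] [230 232 237 240 228 148 193 192 192 192 192 192 191 192 193 192 193 191
 192 193]
110 [182 183 184 184 182 182 182 174 165 223 227 235 242 243 215 117 128 123
 152 242 236 228] [111 184 232 232 235 240 232 183 190 192 191 191 190 189 193 192 189 190
 191 190]
120 [182 180 179 180 180 180 177 179 193 225 230 238 244 244 131 124 127 124
 169 248 230 227] [102 113 183 232 232 234 238 233 181 193 191 191 191 192 191 192 192 192
 191 192]
130 [184 183 182 184 184 184 184 184 184 205 223 232 240 245 233 121 126 128
 122 170 250 230] [107 160 233 232 233 236 232 175 196 193 194 193 194 193 195 194 194 194
 193 193]
```

View pics/c6.png

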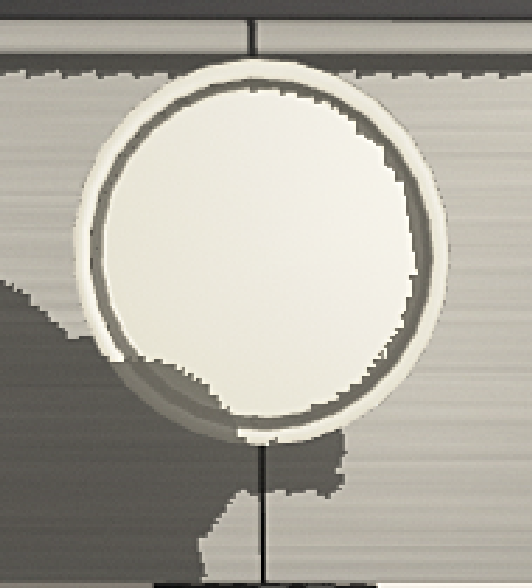

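The crop shows the dish rim spanning columns 176.5 to 309.8. The line leaves the rail at (240,44) and reappears at (243,190), so the dish is about 2 mm right of the line and still against the rail. My threshold clips the left rim, so I lower it.

```bash
sed -i 's/g>228/g>207/' m.py; for w in w5 w6; do python3 n.py $w 235 265 192 230 41 48 | tail -3; done
```

```text
dish x' y' r [ 25.5 -11.4  49.3]
line near [-54.7   0.1] rail [80.3 -0. ]
dish - line: -11.46 mm
dish x' y' r [25.6 -1.9 49.4]
line near [-54.8   0.1] rail [79.5  0. ]
dish - line: -1.92 mm
```

```bash
python3 -m jog '[{"travel":[0,0.01,0.018],"yaw":0},{"travel":[0,0.025,0.036],"yaw":0},{"travel":[0,0.04,0.055],"yaw":0},{"travel":[0,0.055,0.065],"yaw":0},{"travel":[0,0.06,0.068],"yaw":0}]' >/dev/null
python3 -m jog '[{"travel":[0.02,0,0],"yaw":0},{"travel":[0.05,0,0],"yaw":0},{"travel":[0.08,0,0],"yaw":0},{"travel":[0.09,0,0],"yaw":0},{"travel":[0.09,0,0],"yaw":0}]' >/dev/null; python3 -m jog '[{"travel":[0.01,0,0],"yaw":0},{"travel":[0.02,0,0],"yaw":0},{"travel":[0.025,0,0],"yaw":0},{"travel":[0.025,0,0],"yaw":0},{"travel":[0.025,0,0],"yaw":0}]' >/dev/null; python3 st.py
```

```text
t 23.60 x' 26.0 y' -78.3 z 47.7  F' -0.1 0.4 -0.4 yaw -11.04
```

Target maximum finger position is y' = -59.3, so 19 mm of travel.

```bash
python3 -m jog '[{"travel":[0.002,0,-0.002],"yaw":0},{"travel":[0.004,0,-0.004],"yaw":0},{"travel":[0.005,0,-0.006],"yaw":0},{"travel":[0.005,0,-0.008],"yaw":0},{"travel":[0.005,0,-0.01],"yaw":0}]' >/dev/null; python3 st.py; for i in 1 2; do python3 -m jog '[{"travel":[-0.0001,0,-0.001],"yaw":0},{"travel":[-0.0001,0,-0.002],"yaw":0},{"travel":[-0.0001,0,-0.003],"yaw":0}]' >/dev/null;  python3 st.py; done
```

```text
t 24.02 x' 25.9 y' -68.0 z 42.5  F' 0.1 0.9 0.8 yaw -11.03
t 24.27 x' 25.9 y' -65.5 z 42.6  F' -0.0 -1.8 0.1 yaw -11.05
t 24.52 x' 25.9 y' -62.8 z 42.6  F' -0.0 -2.9 0.4 yaw -11.07
```

```bash
python3 -m jog '[{"travel":[0,0,-0.001],"yaw":0},{"travel":[0,0,-0.002],"yaw":0},{"travel":[0,0,-0.003],"yaw":0},{"travel":[0,0,-0.0034],"yaw":0},{"travel":[0,0,-0.0034],"yaw":0}]' >/dev/null;  python3 st.py; for i in 1 2 3; do python3 -m jog '[{"travel":[0,0,0.001],"yaw":0},{"travel":[0,0,0.002],"yaw":0},{"travel":[0,0,0.003],"yaw":0},{"travel":[0,0,0.004],"yaw":0}]' >/dev/null;  python3 st.py; done
python3 -m jog '[{"travel":[-0.02,0,0.002],"yaw":0},{"travel":[-0.05,-0.003,0],"yaw":0},{"travel":[-0.085,-0.02,-0.02],"yaw":0},{"travel":[-0.11,-0.04,-0.04],"yaw":0},{"travel":[-0.12,-0.05,-0.05],"yaw":0}]' >/dev/null;python3 -m jog '[{"travel":[0,-0.01,-0.013],"yaw":0},{"travel":[0,-0.01,-0.013],"yaw":0},{"travel":[0,-0.01,-0.013],"yaw":0},{"travel":[0,-0.01,-0.013],"yaw":0}]' >/dev/null; python3 st.py; python3 m.py w7; python3 n.py w7 232 262 194 230 41 48
```

```text
t 24.93 x' 25.8 y' -59.1 z 42.6  F' 1.2 -4.2 0.7 yaw -11.04
t 25.27 x' 25.8 y' -62.7 z 42.6  F' -1.1 -1.1 0.1 yaw -11.02
t 25.60 x' 26.0 y' -66.7 z 42.7  F' 0.1 -0.0 0.6 yaw -11.02
t 25.93 x' 25.9 y' -71.0 z 42.7  F' 0.0 0.1 0.0 yaw -11.04
t 26.68 x' -34.0 y' -9.1 z 162.0  F' 0.5 0.8 0.1 yaw -11.07
blob [  188    62   112   117 10026] [243. 119.]
blob [   0  171   82   92 3414] [ 38. 206.]
blob [ 178   51  133  138 1934] [248. 108.]
blob [  188    62   112   117 10026] [243. 119.]
blob [   0  171   82   92 3414] [ 38. 206.]
blob [ 178   51  133  138 1934] [248. 108.]
dish x' y' r [25.6 -0.2 49.3]
line near [-55.9   0.1] rail [79.6  0. ]
dish - line: -0.25 mm
```

```bash
python3 -m jog '[{"travel":[-0.01,-0.006,-0.008],"yaw":0},{"travel":[-0.02,-0.012,-0.018],"yaw":0},{"travel":[-0.03,-0.018,-0.028],"yaw":0},{"travel":[-0.04,-0.025,-0.035],"yaw":0}]' >/dev/null;python3 -m jog '[{"travel":[0,0,0],"yaw":0},{"travel":[0,0,0],"yaw":0},{"travel":[0,0,0],"yaw":0}]' >/dev/null; python3 st.py; python3 m.py w8
python3 - <<'E'
import cv2; a=cv2.imread("pics/w8.png"); cv2.imwrite("pics/c8.png",cv2.resize(a[:260,100:420],None,fx=2.3,fy=2.3,interpolation=cv2.INTER_NEAREST))
E
```

```text
t 27.32 x' -59.3 y' 26.6 z 202.7  F' 0.4 -1.0 0.4 yaw -11.03
blob [ 236   35  100  107 8217] [285.  88.]
blob [  55  138   60   65 1944] [ 82. 164.]
blob [ 217  200  170   26 1874] [303. 211.]
```

View pics/c8.png

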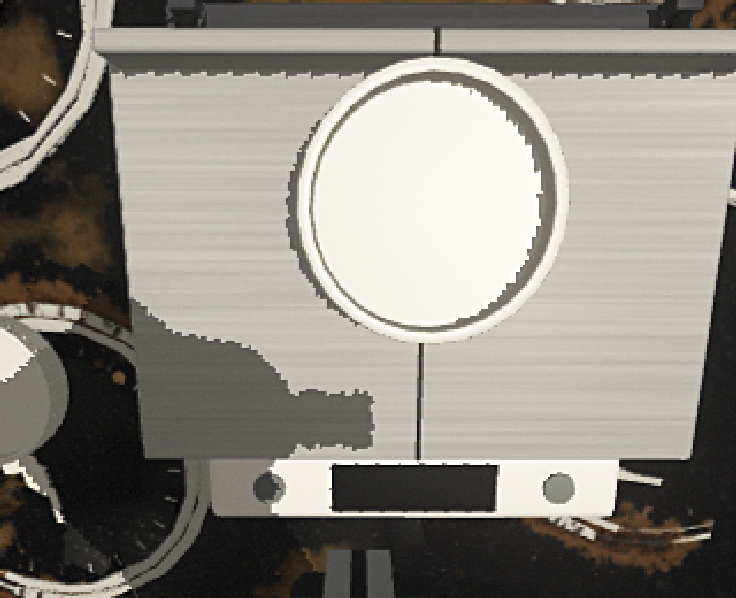

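The dish sits centred on the line. In the crop the line is at (437,42) on the rail and (420,400) in front, with the rim spanning columns 298–568. I'll check the fit and the rail gap numerically.

```bash
python3 n.py w8 270 300 152 196 13 20 | tail -3; python3 - <<'E'
from m import *
for w,cols,rng in (("w2",(300,),(0,8)),("w5",(170,210,300,350),(36,66)),("w6",(170,210,300,350),(36,66)),("w7",(170,210,300,350),(36,66)),("w8",(220,240,340,360),(8,36))):
    c=np.load(f"pics/{w}.npy",allow_pickle=True).item()
    f=lambda u,z:np.array([(ray(c,u,z)-[.5136,.0601])@ex*1e3,(ray(c,u,z)-[.5136,.0601])@ey*1e3])
    g=cv2.cvtColor(c["pixels"],cv2.COLOR_RGB2GRAY).astype(int)
    if w=="w2": continue
    out=[]
    for k in cols:
        s=g[rng[0]:rng[1],k]; d=np.diff(s); i=int(np.argmin(d[4:]))+4+rng[0]  # light rail top -> dark face
        out.append((i,f((k,i+.5),.068)[0].round(1)))
    k0={"w5":260,"w6":243,"w7":244,"w8":289}[w]; s=g[rng[0]:rng[1],k0]; print(w,out,"dish col",k0,s.tolist(),[f((k0,r),.07)[0].round(1) for r in (rng[0],rng[1])])
E
```

```text
dish x' y' r [25.5 -0.3 49.4]
line near [-54.4  -0. ] rail [81.2 -0.1]
dish - line: -0.26 mm
w5 [(49, np.float64(76.6)), (49, np.float64(76.7)), (49, np.float64(76.8)), (49, np.float64(76.9))] dish col 260 [75, 37, 93, 166, 170, 175, 174, 178, 180, 183, 183, 181, 169, 141, 77, 74, 150, 241, 234, 232, 232, 235, 230, 111, 98, 97, 125, 252, 246, 240] [np.float64(85.0), np.float64(65.8)]
w6 [(48, np.float64(76.6)), (48, np.float64(76.7)), (48, np.float64(76.7)), (48, np.float64(76.7))] dish col 243 [47, 149, 168, 176, 178, 177, 179, 184, 181, 185, 179, 166, 135, 71, 83, 203, 237, 234, 231, 232, 232, 208, 96, 99, 98, 131, 247, 242, 237, 236] [np.float64(84.2), np.float64(65.2)]
w7 [(48, np.float64(76.7)), (48, np.float64(76.7)), (48, np.float64(76.7)), (48, np.float64(76.7))] dish col 244 [42, 83, 95, 100, 98, 77, 79, 85, 86, 84, 88, 77, 49, 45, 44, 165, 239, 232, 230, 232, 232, 228, 98, 100, 102, 101, 134, 251, 239, 236] [np.float64(84.2), np.float64(65.2)]
w8 [(22, np.float64(76.5)), (22, np.float64(76.5)), (22, np.float64(76.6)), (22, np.float64(76.6))] dish col 289 [79, 86, 84, 58, 45, 40, 33, 33, 34, 37, 37, 36, 40, 44, 46, 32, 116, 252, 239, 243, 249, 246, 183, 100, 112, 113, 102, 144] [np.float64(86.3), np.float64(66.5)]
```

```bash
python3 - <<'E'
from m import *
for w in ("w3","w4"):
    c=np.load(f"pics/{w}.npy",allow_pickle=True).item()
    f=lambda u,z:np.array([(ray(c,u,z)-[.5136,.0601])@ex*1e3,(ray(c,u,z)-[.5136,.0601])@ey*1e3])
    g=cv2.cvtColor(c["pixels"],cv2.COLOR_RGB2GRAY).astype(int)
    for k in (380,400,410,425,440): print(w,k,g[144:186,k].tolist())
    print([f((410,r),.07).round(1) for r in (150,180)], f((410,166),.068).round(1))
E
```

```text
w3 380 [100, 99, 100, 98, 127, 170, 187, 197, 213, 226, 225, 224, 220, 221, 220, 219, 216, 215, 214, 208, 203, 190, 175, 154, 124, 130, 131, 124, 121, 125, 131, 134, 130, 130, 129, 129, 138, 192, 255, 253, 252, 253]
w3 400 [98, 96, 101, 98, 127, 169, 185, 198, 210, 223, 225, 222, 220, 217, 220, 219, 218, 216, 210, 209, 205, 186, 178, 162, 115, 132, 129, 132, 132, 129, 130, 161, 238, 253, 251, 251, 251, 247, 245, 242, 241, 241]
w3 410 [98, 101, 98, 101, 124, 165, 185, 197, 210, 225, 225, 221, 219, 218, 220, 220, 218, 215, 212, 210, 203, 189, 176, 165, 168, 124, 129, 130, 129, 138, 214, 254, 249, 249, 250, 247, 245, 244, 241, 241, 240, 246]
w3 425 [100, 97, 101, 101, 124, 166, 187, 194, 211, 223, 225, 220, 217, 219, 218, 217, 218, 215, 211, 208, 203, 190, 176, 165, 117, 135, 134, 128, 158, 232, 250, 247, 248, 247, 245, 244, 242, 242, 241, 232, 227, 246]
w3 440 [97, 99, 100, 101, 123, 166, 187, 192, 207, 222, 222, 218, 215, 218, 217, 218, 218, 214, 211, 207, 203, 190, 176, 165, 156, 251, 168, 124, 124, 173, 247, 248, 246, 246, 245, 244, 243, 241, 242, 240, 229, 246]
[array([84.1, 59.9])
[... 424 characters left out ...]
5, 123, 127, 153, 238, 252, 249]
w4 410 [91, 94, 93, 94, 94, 96, 92, 93, 96, 97, 65, 76, 149, 135, 79, 43, 43, 22, 30, 34, 41, 48, 48, 49, 53, 50, 54, 48, 61, 137, 128, 125, 126, 125, 122, 153, 233, 250, 248, 248, 248, 245]
w4 425 [91, 90, 94, 89, 94, 92, 90, 131, 172, 178, 183, 191, 197, 194, 191, 189, 192, 191, 192, 190, 192, 192, 191, 188, 177, 164, 130, 164, 137, 124, 127, 123, 127, 156, 230, 248, 245, 246, 244, 241, 241, 239]
w4 440 [91, 89, 97, 93, 95, 94, 91, 129, 169, 177, 183, 190, 197, 193, 191, 193, 190, 191, 190, 189, 191, 192, 195, 188, 179, 166, 129, 129, 129, 129, 121, 128, 166, 250, 244, 243, 243, 242, 240, 239, 238, 239]
[array([84.8,  2. ]), array([73.1,  0.3])] [78.2  0.1]
```

Pixel comparison suggests a gap of up to about 1 mm between the dish and the rail may have opened during the tap. It is ambiguous because of the edge fillets. I will feel for it with a light push from the front, less than the first press, and reseat the dish if needed.

```bash
python3 -m jog '[{"travel":[0.025,0,0.01],"yaw":0},{"travel":[0.06,0,0.02],"yaw":0},{"travel":[0.095,0,0.027],"yaw":0},{"travel":[0.13,0,0.027],"yaw":0},{"travel":[0.15,0,0.027],"yaw":0}]' >/dev/null; python3 -m jog '[{"travel":[0.004,0.003,0],"yaw":0},{"travel":[0.006,0.006,0],"yaw":0},{"travel":[0.006,0.008,0],"yaw":0},{"travel":[0.006,0.008,0],"yaw":0}]' >/dev/null; python3 st.py;python3 -m jog '[{"travel":[0,0.002,0],"yaw":0},{"travel":[0,0.003,0],"yaw":0},{"travel":[0,0.003,0],"yaw":0}]' >/dev/null; python3 st.py
```

```text
t 28.12 x' -49.7 y' 0.2 z 47.7  F' -0.0 -0.2 0.1 yaw -11.07
t 28.37 x' -47.5 y' -0.0 z 47.5  F' -0.3 0.1 0.5 yaw -11.06
```

```bash
python3 -m jog '[{"travel":[0.002,0.002,0],"yaw":0},{"travel":[0.004,0.004,0],"yaw":0},{"travel":[0.004,0.006,0],"yaw":0},{"travel":[0.004,0.008,0],"yaw":0},{"travel":[0.004,0.008,0],"yaw":0}]' >/dev/null; python3 st.py; for i in 1 2 3 4; do python3 -m jog '[{"travel":[0,0.0003,0],"yaw":0},{"travel":[0,0.0006,0],"yaw":0},{"travel":[0,0.0006,0],"yaw":0}]' >/dev/null; python3 st.py;done
```

```text
t 28.78 x' -39.8 y' -0.1 z 42.6  F' 0.6 0.2 0.4 yaw -11.05
t 29.03 x' -39.7 y' -0.1 z 42.6  F' -0.4 -0.7 0.1 yaw -11.04
t 29.28 x' -39.0 y' -0.1 z 42.7  F' 0.1 0.3 0.3 yaw -11.04
t 29.53 x' -38.4 y' -0.1 z 42.7  F' -0.5 0.6 -0.7 yaw -11.04
t 29.78 x' -37.8 y' -0.1 z 42.7  F' -0.4 0.2 0.5 yaw -11.04
```

```bash
for i in 1 2 3 4 5; do python3 -m jog '[{"travel":[0,0.0003,0],"yaw":0},{"travel":[0,0.0003,0],"yaw":0}]' >/dev/null; python3 st.py;done
```

```text
t 29.95 x' -37.5 y' -0.1 z 42.7  F' -0.1 0.0 0.7 yaw -11.04
t 30.12 x' -37.2 y' -0.1 z 42.7  F' 0.2 0.5 0.7 yaw -11.04
t 30.28 x' -36.9 y' -0.1 z 42.7  F' -0.2 0.3 -1.4 yaw -11.04
t 30.45 x' -36.9 y' -0.2 z 42.6  F' -1.0 -0.0 0.4 yaw -11.03
t 30.62 x' -36.8 y' -0.2 z 42.6  F' -2.6 0.2 1.4 yaw -11.03
```

```bash
for i in 1 2 3 4; do python3 -m jog '[{"travel":[0,0.0003,0],"yaw":0},{"travel":[0,0.0003,0],"yaw":0}]' >/dev/null; python3 st.py;done
```

```text
t 30.78 x' -36.8 y' -0.2 z 42.6  F' -4.3 0.2 1.8 yaw -11.03
t 30.95 x' -36.4 y' -0.3 z 42.6  F' -5.2 -0.1 3.0 yaw -11.03
t 31.12 x' -36.2 y' -0.2 z 42.5  F' -5.6 0.5 1.8 yaw -11.03
t 31.28 x' -36.2 y' -0.3 z 42.5  F' -6.8 -0.2 2.9 yaw -11.02
```

```bash
python3 -m jog '[{"travel":[-0.0002,0,0],"yaw":0},{"travel":[-0.0003,0.0001,0],"yaw":0},{"travel":[-0.0003,0.0003,0],"yaw":0}]' >/dev/null; python3 st.py;python3 -m jog '[{"travel":[0,0.0003,0],"yaw":0},{"travel":[0,0.0003,0],"yaw":0}]' >/dev/null; python3 st.py
```

```text
t 31.53 x' -35.9 y' -0.4 z 42.6  F' -5.5 0.9 0.8 yaw -11.03
t 31.70 x' -35.8 y' -0.4 z 42.6  F' -6.3 0.6 1.3 yaw -11.02
```

```bash
python3 -m jog '[{"travel":[0,-0.0007,0],"yaw":0},{"travel":[0,-0.0014,0],"yaw":0},{"travel":[0,-0.0021,0],"yaw":0},{"travel":[0,-0.003,0],"yaw":0},{"travel":[0,-0.004,0],"yaw":0}]' >/dev/null; python3 st.py; python3 -m jog '[{"travel":[0,-0.005,0],"yaw":0},{"travel":[-0.03,-0.01,0],"yaw":0},{"travel":[-0.065,-0.012,0],"yaw":0},{"travel":[-0.1,-0.01,0],"yaw":0},{"travel":[-0.12,0,0.005],"yaw":0}]' >/dev/null; python3 -m jog '[{"travel":[0,0.001,0.003],"yaw":0},{"travel":[0,0.001,0.003],"yaw":0},{"travel":[0,0.001,0.003],"yaw":0},{"travel":[0,0.001,0.003],"yaw":0}]' >/dev/null; python3 st.py; python3 m.py w9; python3 n.py w9 230 275 194 230 41 48|tail -3
```

```text
t 32.12 x' -37.5 y' 0.1 z 43.2  F' -0.3 -0.2 -0.0 yaw -11.06
t 32.87 x' -38.6 y' -8.3 z 161.9  F' 1.0 0.5 -0.1 yaw -11.03
blob [  188    53   114   119 10430] [244. 112.]
blob [   0  165   82   94 3478] [ 38. 201.]
blob [ 178   42  135  140 2134] [247. 103.]
dish x' y' r [26.5 -0.2 49.3]
line near [-60.6   0.1] rail [ 74.8 -16.4]
dish - line: 10.33 mm
```

```bash
python3 n.py w9 232 262 196 225 33 38|tail -3
python3 -m jog '[{"travel":[-0.012,-0.01,0],"yaw":0},{"travel":[-0.03,-0.02,-0.01],"yaw":0},{"travel":[-0.04,-0.021,-0.03],"yaw":0},{"travel":[-0.04,-0.021,-0.034],"yaw":0}]' >/dev/null;python3 -m jog '[{"travel":[0,0,0],"yaw":0},{"travel":[0,0,0],"yaw":0},{"travel":[0,0,0],"yaw":0},{"travel":[0,0,0],"yaw":0}]' >/dev/null; python3 st.py; python3 m.py wa >/dev/null;python3 n.py wa 265 300 152 190 13 18|tail -3
python3 - <<'E'
import cv2; a=cv2.imread("pics/wa.png"); cv2.imwrite("pics/ca.png",cv2.resize(a[:260,100:420],None,fx=2.3,fy=2.3,interpolation=cv2.INTER_NEAREST))
E
```

```text
dish x' y' r [26.5 -0.2 49.3]
line near [-59.1   0.1] rail [80.4 -0. ]
dish - line: -0.23 mm
t 33.58 x' -58.8 y' 24.7 z 202.0  F' -0.4 -0.1 -0.0 yaw -11.10
dish x' y' r [26.5 -0.3 49.5]
line near [-51.  -0.] rail [81.8 -0.1]
dish - line: -0.27 mm
```

View pics/ca.png

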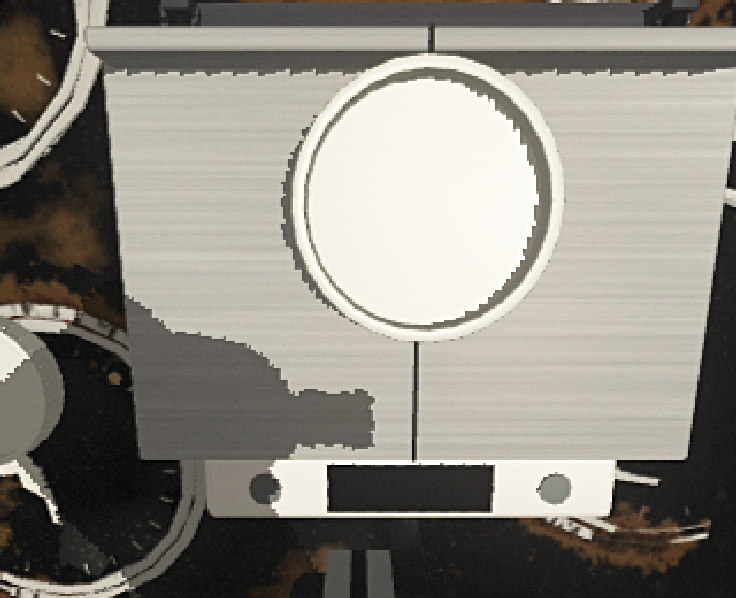

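The dish is on the line, with its back edge at x' = 76.5 mm against the rail at about 76.6 mm. The arm is about 130 mm above the dish and in front of it.

```bash
python3 -c "
from plant import finish_job; print(finish_job())"; python3 st.py
```

```text
the job is handed in; nothing more can be done
None
the job is handed in; nothing more can be done
```

I handed the job in at about 34 s of the 72 s allowed. The dish stands on the index line against the back rail, and the arm is clear of everything.

- **Press:** I slid the dish back to the rail at about 2.5 N. I then pressed it there at about 9.3 N for 1.25 s, so roughly 6.5 N above sliding.
- **Taps:** I tapped it from the left to 11.5 mm past the line. Two taps from the right brought it back, first to 1.9 mm past and then to 0.25 mm.
- **Extra step:** Close-up pictures suggested a gap of up to 1 mm had opened at the rail during tapping. I reseated the dish from the front with a light push of about 6 N (6.8 N at most), which moved it about 0.9 mm.
- **Final position:** Two camera poses put the dish centre 0.25 mm right of the line. Its back edge measured 76.5 mm against about 76.6 mm for the rail face. That agrees within the 2 mm camera calibration.
- **Forces:** The largest force I saw on the dish was about 10 N.
- **Slip:** Once, while moving down on the left, the fingertips touched the empty platform with a brief reading of about 10 N. The dish and bystanders were not touched.
- **Not checked:** I did not measure the jars, bottles and mug again after the moves. I saw no contact with them.

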